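Zero the balance and point out the test weight

TASK

Start the balance check for a colleague: press the balance's large round key fully down with a fingertip and let it come back up, then point straight down at the largest weight in the case, with the tool point about 4 to 5 cm above the middle of its knob, for at least a second. Then show where it goes: point in the same way at the middle of the weighing pan and finish there, still pointing. Do not touch the weights or the pan, do not press the small keys, and leave everything else where it is.

Things in the scene. Friction and masses are not known exactly. Their poses are not given: they have to be found in the camera images.
- balance: white balance fixed to the table on either side, 290 mm deep (x) by 200 mm wide (y), turned up to 0.2 rad. Origin under its centre; its -x is the front, +y its left. Front panel flat, 46 mm above the table, with three round grey keys in a row, pressed downwards; rear housing (from 45 mm in front of the centre to the back) 68 mm high.
- tare (a joint): travel of the large key (m): 0 released, grows as pressed straight down, 0.004 at the stop; a spring returns it; about 4 N holds it fully down
- tare_top (a point): centre of the top of the large key, a 26 mm disc at the left end of the key row (balance frame x -0.115, y +0.062), facing up
- mode (a joint): travel (m) of a small 14 mm key in the middle of the row (balance frame x -0.115, y -0.025), 0 released, not to be pressed
- power (a joint): travel (m) of the other small 14 mm key, at the right end of the row (balance frame x -0.115, y -0.065), 0 released, not to be pressed
- pan: round flat steel weighing pan, 104 mm across, 6 mm thick, on the rear of the balance (balance frame x +0.05, y 0), its top 84 mm above the table; empty; origin at the centre of its underside
- pan_centre (a point): centre of the pan's top face, z up
- case: fixed low aluminium case without lid, 146 mm (its x) by 208 mm (its y), 60 mm high, blue lining with 2 x 3 open pockets of 61 x 59 mm, pocket floors 46 mm above the table, centres at x +-0.0335 and y -0.065, 0, 0.065 from the middle. Origin under its centre. It stands on the other side of the table from the balance.
- weight_a: loose steel weight with a knob on top, 44 mm across, 64 mm high, 500 g, the largest of the five, upright in a pocket of the case (any pocket); origin at the centre of its underside
- weight_b: loose steel weight with a knob on top, 32 mm across, 47 mm high, 200 g, upright in a pocket of the case (any pocket); origin at the centre of its underside
- weight_c: loose steel weight with a knob on top, 26 mm across, 38 mm high, 100 g, upright in a pocket of the case (any pocket); origin at the centre of its underside
- weight_d: loose steel weight with a knob on top, 21 mm across, 30 mm high, 50 g, upright in a pocket of the case (any pocket); origin at the centre of its underside
- weight_e: loose steel weight with a knob on top, 16 mm across, 23 mm high, 20 g, upright in a pocket of the case (any pocket); origin at the centre of its underside
- weight_a_top (a point): centre of the top of the largest weight's 30 mm wide knob, 64 mm over its underside, z up
- spoon: loose steel spoon, 150 mm long, under 40 mm high, lying along its x between the balance and the case; origin under its middle
- jar: loose closed jar, 60 mm across, 85 mm high, at the right-hand side; origin at the centre of its underside
- dish: loose shallow aluminium dish, 90 mm across, 14 mm high, at the left-hand side; origin at the centre of its underside
- calculator: loose white calculator lying flat, 150 x 85 mm, 16 mm high, at the right-hand side; origin under its centre

How it is judged:
On the way, in this order (a step that is already met when the one before it is completed fails the run):
1. the large key is pressed fully down (value of joint tare above 0.0032 m), for 0.1 s.
2. key released, and the tool points down at the largest weight for a second, tool point 20 to 75 mm above its top and within 18 mm of its axis (horizontal distance between the grasp point and weight_a_top below 0.018 m and (angle between the grasp point's own z axis and vertical below 0.5 rad or angle between the grasp point's own z axis and vertical above 2.64 rad) and z of the grasp point in the frame of weight_a_top between 0.02 and 0.075 m and value of joint tare below 0.001 m), for 1 s.
3. the tool points down at the pan for a second, tool point 20 to 75 mm above it and within 25 mm of its centre (horizontal distance between the grasp point and pan_centre below 0.025 m and (angle between the grasp point's own z axis and vertical below 0.5 rad or angle between the grasp point's own z axis and vertical above 2.64 rad) and z of the grasp point in the frame of pan_centre between 0.02 and 0.075 m and value of joint tare below 0.001 m), for 1 s.
At the end, for the whole second after the job is handed in: The tool still points down (within 0.5 rad) at the pan, tool point 20 to 75 mm above it and within 25 mm of its centre; all keys are up; weights within 10 mm and the spoon, jar, dish and calculator within 20 mm of where they began (all of step 3 and value of joint each of mode, power below 0.001 m and distance of each of weight_a, weight_b, weight_c, weight_d, weight_e from where it was at the start of the episode below 0.01 m and distance of each of spoon, jar, dish, calculator from where it was at the start of the episode below 0.02 m); the robot touches nothing.
It fails at once if a small key of the balance is pressed (value of joint any of mode, power above 0.002 m).
It fails at once if the robot touches the weighing pan (contact force between any of the fingers, the arm and pan above 0.5 N).
It fails at once if the robot touches a weight (contact force between any of the fingers, the arm and weight_a above 0.5 N or contact force between any of the fingers, the arm and weight_b above 0.5 N or contact force between any of the fingers, the arm and weight_c above 0.5 N or contact force between any of the fingers, the arm and weight_d above 0.5 N or contact force between any of the fingers, the arm and weight_e above 0.5 N).
It fails at once if a weight is moved, lifted or knocked over (more than 10 mm) (distance of any of weight_a, weight_b, weight_c, weight_d, weight_e from where it was at the start of the episode above 0.01 m).
It fails at once if spoon, jar, dish or calculator is moved more than 20 mm (distance of any of spoon, jar, dish, calculator from where it was at the start of the episode above 0.02 m).
It also fails if it takes over 45 s, if anything falls off the work surface, if the arm or the gripper's body presses on something with over 40 N, if the wrist force passes 120 N, or if a joint passes its speed limit or range.

ROBOT

A 6-joint arm with a two-finger parallel gripper is mounted at the origin on the work surface. World frame = base frame: x ahead of the robot, y to its left, z up, the work surface at z = 0. Lengths are in m, angles in rad, forces in N, time in s.
With the tool pointing down it reaches from about 0.35 to 0.925 m from the base axis. Payload 6.4 kg.
Tool frame: the origin (TCP) lies between the finger pads, 19 mm behind the fingertips; this is the grasp point; z points along the fingers, y is the line along which they close (so a half turn about z gives the same grasp; the last joint's range is limited). The gripper opens to 85 mm and grips with 20 to 120 N. Pads are 22 mm wide; open, the fingers measure 114 mm over their backs; the gripper's body (76 mm by 85 mm) begins 54 mm behind the grasp point. The pads swing forward as they close: fully open they stand 13 mm farther back than shut.
Start: joints at [-1.395, 0.245, 1.558, -0, 1.339, -0.174], TCP at [0.223, -0.611, 0.25] pointing down, gripper open.
Joint ranges: [-3.13, 3.13], [-1.02, 2.26], [0.13, 2.54], [-0.95, 4.09], [0.21, 2.88], [-2.74, 2.74]. Speed limits (rad/s): [2.57, 2.57, 3.14, 3.14, 3.14, 3.14].

INTERFACE

Orientations are given as a unit quaternion [x, y, z, w].
In Python, from cell import telemetry, imaging, workorder gives the robot as it stands.
- The arm moves only by the shell command python3 -m crank 'ROWS' [FORCE]. ROWS is JSON, a list that holds one entry, the list of rows, each a list of 5 numbers: the shift along the tool's x, y, z normalised to -1 to 1, where 1 is 0.03 m, then the turn about the tool's z normalised to -1 to 1, where 1 is 5 degrees, then the opening, from 0 (shut) to 1 (fully open). A call has 1 to 10 rows; each row shifts and turns the commanded pose from where the row before left it, along the tool's axes as they then stand; what a row does not reach is not made up. A row lasts 1/8 s, in which the tool goes at most 62.5 mm and 10.7 degrees, less where a joint would pass 70% of its speed; a pose out of reach is approached as far as the arm can. A call with a number of a shift or a turn outside -1 to 1 is refused whole. A call with a gripper value outside its range is refused whole. The fingers move at their own pace and stop on an object; FORCE is the grip in N (left out, the last holds). Time passes only in rows, so rows that do not move let the fingers close. It gives the time, the measured TCP pose, the force, the opening and the grip force at its end, in the units of the state.
- telemetry.read_state(): the state, without advancing time (a new reading comes with each control period).
- imaging.grab_frame(name): name is "side" or "top" or "wrist"; returns (picture, depth): 480x640x3 uint8, blue, green, red; 480x640 float32, m along the optical axis (not along the pixel's ray), 0 where there is no reading.
- imaging.calibration(name): a dict with "intrinsics" (3x3 intrinsics, pixels), "R" (3x3) and "t" (3): a world point X has camera coordinates R X + t; the wrist camera has in their place "hand_eye" (4x4, takes a point from camera to tool coordinates, whose origin is the TCP and whose axes are the flange's). Camera axes: x right, y down, z forward; pixel columns grow to the right and rows downward; lengths in m; the calibration is good to about 2 mm. A picture is of the moment at which its call begins: read the wrist's pose just before it. calibration takes no time and is no camera call.
- workorder.close_job(): hands the job in; it is judged then, once.
The state is a dict: "time": time; "joint_positions": joint angles; "joint_vel": joint speeds; "tau": joint torques, N m; "eef_pos": TCP position; "orientation": TCP orientation; "wrist_force": force on the tool from outside, world axes, zero at the start; "ft_torque": the same for the moment, N m; "opening": finger opening in m; "grip_force": force on a finger pad.
Only numpy, scipy, OpenCV 4.12 (cv2) and the standard library are available. Lean on these libraries where they do the work, as an engineer would, in place of code of your own. Each camera call takes 0.05 s, during which the arm holds its last target. There are 200 camera calls.

## Working session

There is one attempt and no reset: what is moved stays moved. The work goes in short steps, Python scripts to look and compute and a shell command to move; the robot and the scene stay as the last step left them, time stands still between calls to the robot, and variables do not carry over. Pictures are saved under pics/ and viewed, at most 10 in all, crops included, and the job is handed in when it is done.

```bash
mkdir -p pics; python3 - <<'E'
from cell import telemetry, imaging
import cv2,numpy as np
s=telemetry.read_state();print(s)
for n in("top","side"):
    p,d=imaging.grab_frame(n);cv2.imwrite(f"pics/{n}.png",p);np.save(f"{n}.npy",d)
    print(n,imaging.calibration(n))
E
```

```text
{'time': 0.0, 'joint_positions': array([-1.39512304e+00,  2.45805061e-01,  1.55904203e+00,  1.15800564e-05,
        1.33870575e+00, -1.74091845e-01]), 'joint_vel': array([ 7.59347473e-05,  5.77654070e-04, -1.58267985e-03, -1.37918442e-03,
       -9.74835206e-04,  1.39655612e-04]), 'tau': array([-1.15132403e-03, -4.29515433e+01, -3.26127398e+01, -1.96212482e-04,
        5.42284208e-03, -5.13703853e-06]), 'eef_pos': array([ 0.22265842, -0.61010572,  0.24887099]), 'orientation': array([ 9.84746738e-01,  1.73991094e-01,  4.85849623e-06, -9.80097161e-04]), 'wrist_force': array([-0.17768704,  0.56217368, -0.17058856]), 'ft_torque': array([-0.03530396,  0.03399694,  0.03913891]), 'grip_force': 0.0, 'opening': 0.0854713056230872}
top {'intrinsics': array([[474.10535222,   0.        , 317.0706112 ],
       [  0.        , 474.10535222, 237.13593185],
       [  0.        ,   0.        ,   1.        ]]), 'R': array([[-0.01559588, -0.99987753,  0.00129796],
       [-0.97597164,  0.01494081, -0.21738474],
       [ 0.21733872, -0.00465708, -0.97608513]]), 't': array([0.00402823, 0.51114506, 1.39149043])}
side {'intrinsics': array([[445.42964743,   0.        , 324.10301727],
       [  0.        , 445.42964743, 240.11442678],
       [  0.        ,   0.        ,   1.        ]]), 'R': array([[ 0.95125352, -0.30780928,  0.01924019],
       [-0.15141845, -0.52047085, -0.84034668],
       [ 0.26868046,  0.79646942, -0.54170774]]), 't': array([-0.47106387,  0.16062987,  1.04515198])}
```

View pics/top.png

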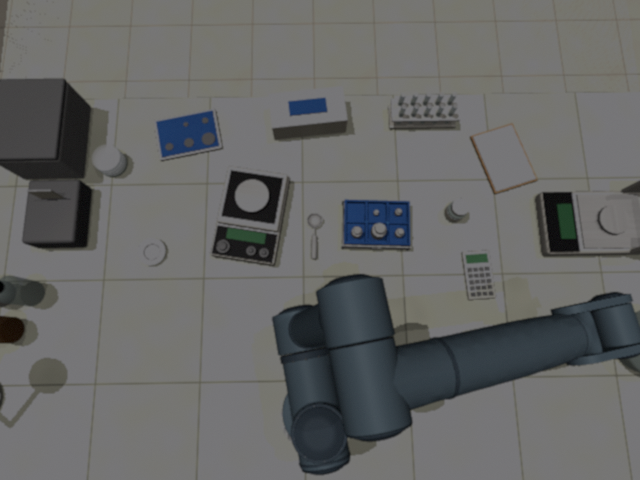

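The top view shows the balance with its pan near (252,195) and its large key near (223,246). The case is near (377,225), and its largest weight appears to be at (379,231). I'll enlarge this area and measure.

```bash
cat > h.py <<'E'
import numpy as np,cv2
from cell import imaging
def onplane(n,u,v,z):
    c=imaging.calibration(n);r=c["R"].T@np.linalg.inv(c["intrinsics"])@[u,v,1];o=-c["R"].T@c["t"]
    return o+r*(z-o[2])/r[2]
def proj(n,X):
    c=imaging.calibration(n);q=c["intrinsics"]@(c["R"]@X+c["t"]);return q[:2]/q[2]
def cloud(n,d):
    c=imaging.calibration(n);v,u=np.mgrid[:480,:640]
    P=np.stack([u,v,np.ones_like(u)],-1)*d[...,None]@np.linalg.inv(c["intrinsics"]).T
    return (P-c["t"])@c["R"]
E
python3 - <<'E'
from h import *
p=cv2.imread("pics/top.png");d=np.load("top.npy")
c=cv2.convertScaleAbs(p[150:280,200:420],alpha=1.5)
cv2.imwrite("pics/crop.png",cv2.resize(c,None,fx=3.6,fy=3.6,interpolation=cv2.INTER_CUBIC))
W=cloud("top",d)
for n,u,v,z in(("pan",252,195,.084),("key",223,246,.05),("wa",379,231,.11)):
    print(n,onplane("top",u,v,z),W[v,u])
# pan from depth, weight tops from depth
Z=W[...,2];m=np.zeros(Z.shape,bool);m[170:225,220:290]=1
q=W[m&(Z>.077)&(Z<.095)];print("pan pts",len(q),np.median(q,0),q.min(0),q.max(0))
m[:]=0;m[195:250,340:412]=1
k,l,st,ce=cv2.connectedComponentsWithStats((m&(Z>.066)).astype(np.uint8))
for i in range(1,k):
    if st[i,4]>5:
        q=W[l==i];t=q[q[:,2]>q[:,2].max()-.008];print(ce[i],st[i,4],t.mean(0),q[:,2].max())
E
```

```text
pan [0.63979946 0.19287213 0.084     ] [0.64093247 0.19335774 0.0804593 ]
key [0.48920339 0.2837443  0.05      ] [0.48579136 0.28047016 0.06654506]
wa [ 0.51489953 -0.1863499   0.11      ] [ 0.515436   -0.18666872  0.10770967]
pan pts 841 [0.63778166 0.19282832 0.08271041] [0.55840235 0.11703324 0.07701589] [0.68969812 0.2485261  0.09335598]
[399.1  210.75] 20 [ 0.58540687 -0.25502629  0.0750577 ] 0.07868887593641108
[376.7 211.5] 10 [ 0.58459302 -0.18739447  0.07143886] 0.07696832083052359
[378.93478261 230.46195652] 184 [0.19650116 0.0028711  1.46932303] 1.4693230305006515
[356.82954545 231.67045455] 88 [ 0.52295693 -0.12419573  0.09255055] 0.0967802083718564
[399.90384615 232.23076923] 52 [ 0.51972387 -0.25540587  0.08200276] 0.08724241727439327
```

View pics/crop.png

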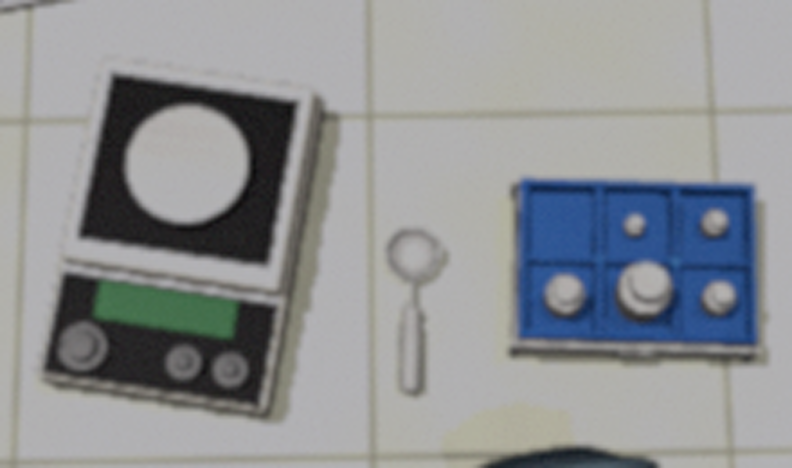

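View pics/side.png

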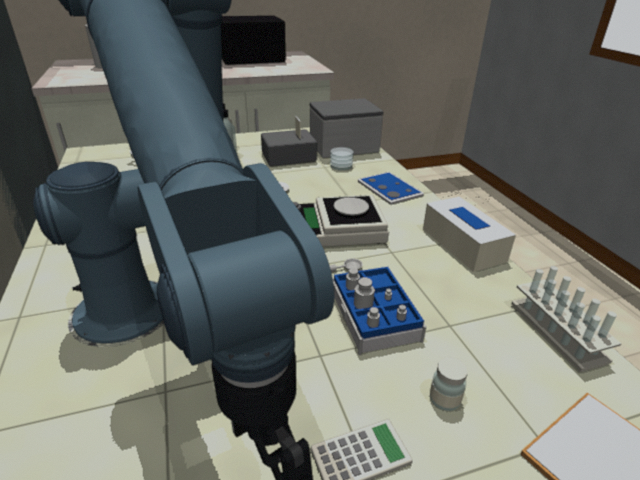

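The crop (scale 3.6, offset 200,150) shows the pan at (187,163), the large key at (82,345), and the small keys at (184,362) and (230,370). The largest weight's knob is at about (650,283), in the middle front pocket. The side view agrees. Next I'll refine the targets and convert them to tool axes.

```bash
cat >> h.py <<'E'
def rel(target):
    from cell import telemetry
    from scipy.spatial.transform import Rotation as Ro
    s=telemetry.read_state();R=Ro.from_quat(s["orientation"])
    return R.inv().apply(np.array(target)-s["eef_pos"])/.03
E
python3 - <<'E'
from h import *
p=cv2.imread("pics/top.png");d=np.load("top.npy");W=cloud("top",d);Z=W[...,2]
px=lambda a,b:((a+.5)/3.6-.5+200,(b+.5)/3.6-.5+150)
for n,a,b,z in(("pan",187,163,.084),("tare",82,345,.05),("mode",184,362,.05),("power",230,370,.05),("knob",650,283,.11)):
    print(n,onplane("top",*px(a,b),z).round(4))
pan=onplane("top",*px(187,163),.084);pw=onplane("top",*px(230,370),.05);ta=onplane("top",*px(82,345),.05)
e=ta-pw;th=np.arctan2(-e[0],e[1]);print("yaw",th)
c,s=np.cos(th),np.sin(th);print("tare from pan",pan[:2]+[[c*-.165-s*.062],[s*-.165+c*.062]][0:1][0][0] if 0 else pan[:2]+np.array([[c,-s],[s,c]])@[-.165,.062])
m=np.zeros(Z.shape,bool);m[218:246,366:392]=1
q=W[m&(Z>.1)&(Z<.13)&(d>0)];print("knob pts",len(q),q.mean(0),q.min(0),q.max(0))
for t in([.5,-.3,.25],[.487,.282,.1]):print(rel(t))
E
```

```text
pan [0.6401 0.1941 0.084 ]
tare [0.4909 0.2856 0.05  ]
mode [0.4749 0.1988 0.05  ]
power [0.4674 0.1598 0.05  ]
knob [ 0.5232 -0.1902  0.11  ]
yaw -0.18484395611027699
tare from pan [0.48929078 0.28541754]
knob pts 81 [ 0.5231509  -0.19021786  0.10800466] [ 0.50954594 -0.2054684   0.10145763] [ 0.53720299 -0.17552842  0.11407311]
[12.22744459 -6.54458846 -0.01947745]
[ 18.4676085  -24.90927239   5.01505495]
```

```bash
python3 -m crank '[[[1,-0.5,0,0,0],[1,-0.5,0,0,0],[1,-0.5,0,0,0],[1,-0.5,0,0,0],[1,-0.5,0,0,0],[1,-0.5,0,0,0],[1,-0.5,0,0,0],[1,-0.5,0,0,0],[1,-0.5,0,0,0],[1,-1,0,0,0]]]'
python3 -m crank '[[[0.8,-1,0,0,0],[0.8,-1,0,0,0],[0.8,-1,0,0,0],[0.8,-1,0,0,0],[0.8,-1,0,0,0],[0.8,-1,0,0,0],[0.8,-1,0,0,0],[0.8,-1,0,0,0],[0.6,-1,0,0,0],[0.5,-1,0,0,0]]]'
python3 -c "
from h import *
print(rel([.490,.2855,.11]))"
```

```text
time: 1.35
eef_pos: [0.4486, -0.3521, 0.2495]
orientation: [0.985, 0.174, -0.0, -0.0]
wrist_force: [0.0, 0.5, -0.3]
opening: -0.0003
grip_force: 0.0
time: 2.6
eef_pos: [0.5565, 0.0074, 0.2495]
orientation: [0.985, 0.174, -0.0, -0.0]
wrist_force: [-0.3, -0.6, -0.1]
opening: -0.0004
grip_force: 0.0
[ 1.10061013 -9.46523769  4.65271268]
```

```bash
python3 -m crank '[[[0.1,-1,0,0,0],[0.1,-1,0,0,0],[0.1,-1,0,0,0],[0.1,-1,0,0,0],[0.1,-1,0,0,0],[0.1,-1,0,0,0],[0.1,-1,0,0,0],[0.1,-1,0,0,0],[0.3,-1,0,0,0],[0,-0.4,0,0,0]]]'
python3 -m crank '[[[0,0,1,0,0],[0,0,1,0,0],[0,0,0.5,0,0],[0,0,0,0,0],[0,0,0,0,0]]]'
python3 - <<'E'
from h import *
from cell import telemetry
from scipy.spatial.transform import Rotation as Ro
s=telemetry.read_state();p,d=imaging.grab_frame("wrist");c=imaging.calibration("wrist")
print(rel([.490,.2855,.11]),s["eef_pos"])
R=Ro.from_quat(s["orientation"]).as_matrix();H=c["hand_eye"]
def pr(X):
    q=c["intrinsics"]@(H[:3,:3].T@(R.T@(np.array(X)-s["eef_pos"])-H[:3,3]));return q[:2]/q[2]
p=cv2.convertScaleAbs(p,alpha=1.5)
for X in([.49,.2855,.05],[.4749,.1988,.05]):
    u=pr(X);print(u);cv2.drawMarker(p,tuple(int(i) for i in u.round()),(0,0,255),0,14)
cv2.imwrite("pics/w1.png",p)
E
```

```text
time: 3.85
eef_pos: [0.4904, 0.2834, 0.2495]
orientation: [0.985, 0.175, -0.0, 0.0]
wrist_force: [0.3, -0.5, -0.6]
opening: -0.0
grip_force: 0.0
time: 4.47
eef_pos: [0.4918, 0.2824, 0.1763]
orientation: [0.985, 0.174, 0.001, -0.0]
wrist_force: [1.0, 0.5, 0.7]
opening: -0.0
grip_force: 0.0
[-0.03210653 -0.11591365  2.21885367] [0.49181983 0.28244799 0.17634671]
[315.70581691 242.16567249]
[417.76802433 297.83236589]
```

View pics/w1.png

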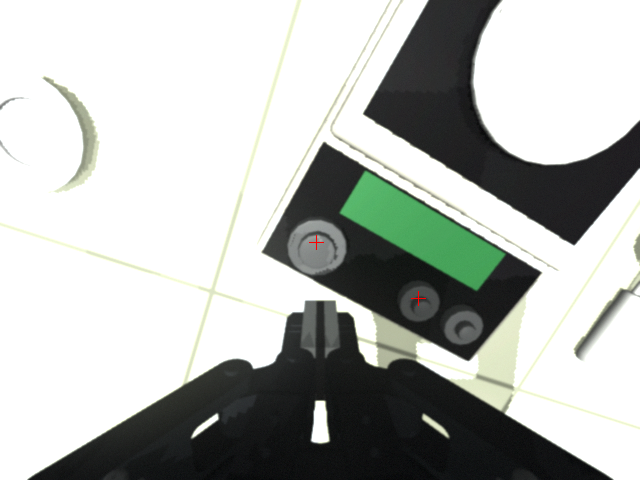

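The wrist view shows the large key at (317,247), about 2 mm from the predicted mark at (316,242). The fingertips are in line with it, so I'll go down.

```bash
python3 -m crank '[[[-0.07,-0.08,1,0,0],[0,0,1,0,0],[0,0,0.7,0,0],[0,0,0.2,0,0],[0,0,0,0,0],[0,0,0,0,0]]]'
python3 -m crank '[[[0,0,0.1,0,0],[0,0,0.1,0,0],[0,0,0.1,0,0],[0,0,0,0,0]]]'
```

```text
time: 5.28
eef_pos: [0.4892, 0.2842, 0.0895]
orientation: [0.985, 0.174, 0.001, -0.0]
wrist_force: [0.4, 0.1, 0.6]
opening: -0.0002
grip_force: 0.0
time: 5.78
eef_pos: [0.4888, 0.2841, 0.0806]
orientation: [0.985, 0.174, 0.0, 0.0]
wrist_force: [-3.8, -2.0, 10.4]
opening: 0.0001
grip_force: 5.6
```

```bash
python3 -m crank '[[[0,0,0.03,0,0],[0,0,0,0,0],[0,0,0,0,0]]]'
python3 - <<'E'
from h import *
from cell import telemetry
print(telemetry.read_state()["wrist_force"])
p,d=imaging.grab_frame("wrist");cv2.imwrite("pics/w2.png",cv2.convertScaleAbs(p,alpha=1.3))
E
```

```text
time: 6.15
eef_pos: [0.4889, 0.2842, 0.0805]
orientation: [0.985, 0.174, 0.0, 0.0]
wrist_force: [-4.9, -2.4, 16.0]
opening: 0.0001
grip_force: 8.1
[-4.89325055 -2.39696996 16.00400283]
```

View pics/w2.png

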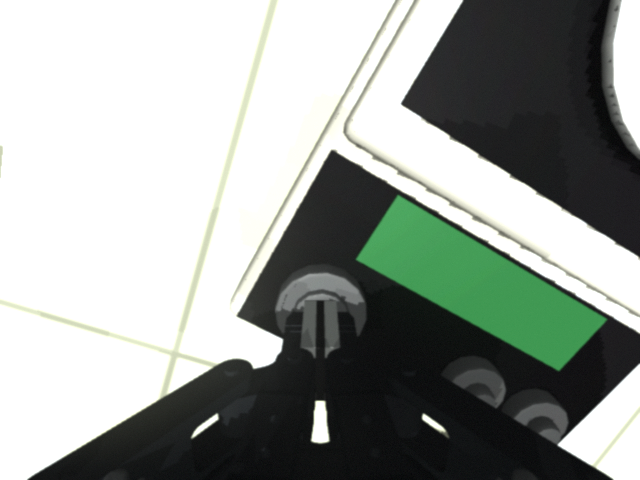

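```bash
python3 - <<'E'
from h import *
from cell import telemetry
from scipy.spatial.transform import Rotation as Ro
s=telemetry.read_state();p,d=imaging.grab_frame("wrist");c=imaging.calibration("wrist");H=c["hand_eye"]
R=Ro.from_quat(s["orientation"]).as_matrix()
v,u=np.mgrid[:480,:640]
P=np.stack([u,v,np.ones_like(u)],-1)*d[...,None]@np.linalg.inv(c["intrinsics"]).T
P=P@H[:3,:3].T+H[:3,3];W=P@R.T+s["eef_pos"]
print("col 320");[print(y,W[y,320].round(4),W[y,300].round(4)) for y in range(250,350,6)]
print("small key col 472");[print(y,W[y,472].round(4)) for y in range(350,404,6)]
t=cv2.convertScaleAbs(p[250:400,230:430],alpha=1.6);cv2.imwrite("pics/w3.png",cv2.resize(t,None,fx=4,fy=4,interpolation=2))
E
```

```text
col 320
250 [0.5136 0.2936 0.0464] [0.5107 0.3021 0.047 ]
256 [0.5105 0.2925 0.0455] [0.5078 0.3011 0.0467]
262 [0.5079 0.2915 0.0457] [0.5047 0.3001 0.0456]
268 [0.5076 0.2914 0.0521] [0.502  0.2991 0.046 ]
274 [0.5064 0.291  0.0559] [0.5025 0.2989 0.0537]
280 [0.5036 0.2899 0.0556] [0.5013 0.2983 0.0572]
286 [0.5016 0.2892 0.0572] [0.4981 0.2972 0.056 ]
292 [0.4996 0.2885 0.0586] [0.4958 0.2964 0.0569]
298 [0.498  0.2879 0.0611] [0.4931 0.2954 0.057 ]
304 [0.4987 0.2881 0.0677] [0.4923 0.295  0.0609]
310 [0.499  0.2882 0.0733] [0.4894 0.294  0.0605]
316 [0.4988 0.2881 0.0775] [0.4928 0.2946 0.0717]
322 [0.4987 0.2881 0.0818] [0.4922 0.2941 0.075 ]
328 [0.4992 0.2883 0.0868] [0.5667 0.3129 0.2033]
334 [0.4993 0.2883 0.0909] [0.493  0.2939 0.0847]
340 [0.4989 0.2882 0.094 ] [0.4927 0.2936 0.0881]
346 [0.4988 0.2882 0.0974] [0.4963 0.2944 0.0971]
small key col 472
350 [0.4898 0.2043 0.0461]
356 [0.4869 0.2031 0.0466]
362 [0.4861 0.2046 0.0511]
368 [0.4854 0.2061 0.0554]
374 [0.4835 0.206  0.0575]
380 [0.4806 0.2046 0.0578]
386 [0.4779 0.2035 0.0585]
392 [0.4768 0.2043 0.0617]
398 [0.5141 0.2505 0.1232]
```

View pics/w3.png

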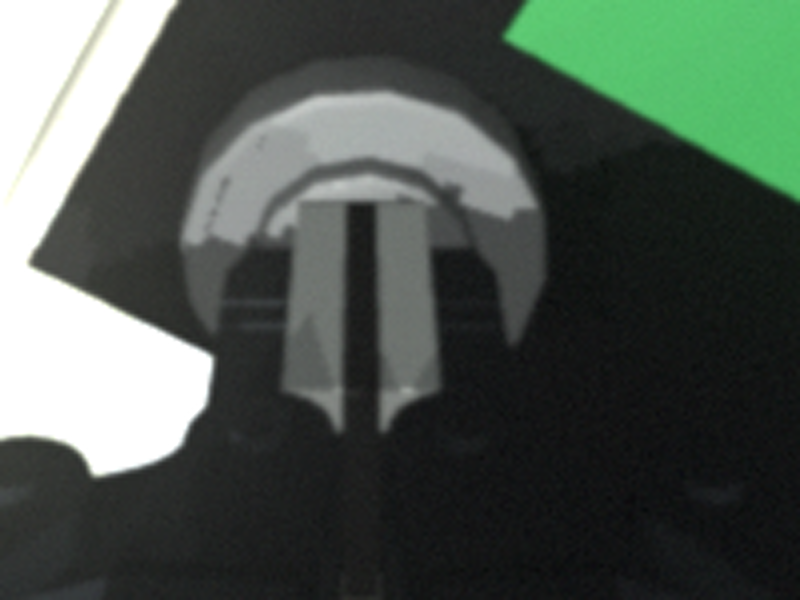

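The close-up shows the fingertips on the inner 26 mm disc. The disc stands at z≈0.061, above its collar at 0.0565. At 16 N, well above the 4 N needed, it should be at its stop. I'll lift and compare the height of the released key.

```bash
python3 -m crank '[[[0,0,-0.5,0,0],[0,0,-1,0,0],[0,0,-1,0,0],[0,0,-0.5,0,0],[0,0,0,0,0],[0,0,0,0,0]]]'
python3 - <<'E'
from h import *
from cell import telemetry
from scipy.spatial.transform import Rotation as Ro
s=telemetry.read_state();p,d=imaging.grab_frame("wrist");c=imaging.calibration("wrist");H=c["hand_eye"]
R=Ro.from_quat(s["orientation"]).as_matrix()
v,u=np.mgrid[:480,:640]
P=np.stack([u,v,np.ones_like(u)],-1)*d[...,None]@np.linalg.inv(c["intrinsics"]).T
W=(P@H[:3,:3].T+H[:3,3])@R.T+s["eef_pos"]
r=np.hypot(W[...,0]-.490,W[...,1]-.2845)
for a,b in((0,.009),(.016,.02),(.026,.03)):
    z=W[(r>=a)&(r<b)&(d>0)&(W[...,2]<.08)][:,2];print(a,b,len(z),np.median(z),np.percentile(z,[10,90]))
k=W[(r<.016)&(W[...,2]>.060)&(W[...,2]<.08)];print("key top",len(k),k.mean(0))
print(rel([.5232,-.1902,.25]))
E
```

```text
time: 7.0
eef_pos: [0.4874, 0.2836, 0.1667]
orientation: [0.985, 0.174, -0.001, 0.0]
wrist_force: [-0.3, -0.6, 0.2]
opening: 0.0001
grip_force: 0.0
0 0.009 575 0.0649203307406039 [0.06413515 0.06574019]
0.016 0.02 1144 0.05659727533819849 [0.04862599 0.05759198]
0.026 0.03 1340 0.046470456770009584 [0.04557115 0.04742383]
key top 1157 [0.48944965 0.28482452 0.06453111]
[-4.29398145 15.24565081 -2.77362115]
```

The released key top is at 0.065 and it was pressed to 0.061, so it made the full 4 mm of travel. Next is the weight.

```bash
python3 -m crank '[[[-0.2,0.9,-0.5,0,0],[-0.3,1,-0.5,0,0],[-0.3,1,0,0,0],[-0.3,1,0,0,0],[-0.3,1,0,0,0],[-0.3,1,0,0,0],[-0.3,1,0,0,0],[-0.3,1,0,0,0],[-0.3,1,0,0,0],[-0.3,1,0,0,0]]]'
python3 -m crank '[[[-0.3,1,0,0,0],[-0.3,1,0,0,0],[-0.3,1,0,0,0],[-0.3,1,0,0,0],[-0.2,0.9,0,0,0],[0,0.3,0,0,0],[0,0,0,0,0],[0,0,0,0,0]]]'
python3 - <<'E'
from h import *
from cell import telemetry
from scipy.spatial.transform import Rotation as Ro
s=telemetry.read_state();p,d=imaging.grab_frame("wrist");c=imaging.calibration("wrist")
R=Ro.from_quat(s["orientation"]).as_matrix();H=c["hand_eye"]
p=cv2.convertScaleAbs(p,alpha=1.2)
q=c["intrinsics"]@(H[:3,:3].T@(R.T@(np.array([.5232,-.1902,.11])-s["eef_pos"])-H[:3,3]));u=q[:2]/q[2];print(u)
cv2.drawMarker(p,tuple(int(i) for i in u.round()),(0,0,255),0,14);cv2.imwrite("pics/w4.png",p)
v,uu=np.mgrid[:480,:640]
P=np.stack([uu,v,np.ones_like(uu)],-1)*d[...,None]@np.linalg.inv(c["intrinsics"]).T
W=(P@H[:3,:3].T+H[:3,3])@R.T+s["eef_pos"]
k=W[(np.hypot(W[...,0]-.5232,W[...,1]+.1902)<.03)&(abs(W[...,2]-.11)<.006)];print("knob",len(k),k.mean(0))
print(rel([.5232,-.1902,.155]))
E
```

```text
time: 8.3
eef_pos: [0.5076, -0.0258, 0.1968]
orientation: [0.985, 0.174, -0.001, -0.001]
wrist_force: [0.2, -0.9, 0.7]
opening: -0.0
grip_force: 0.0
time: 9.3
eef_pos: [0.5221, -0.1849, 0.1977]
orientation: [0.985, 0.174, -0.0, -0.0]
wrist_force: [0.2, 0.3, -1.0]
opening: 0.0001
grip_force: 0.0
[329.65318845 262.03457562]
knob 1772 [ 0.52582958 -0.18894553  0.10876975]
[-0.02634117  0.18052836  1.42678085]
```

View pics/w4.png

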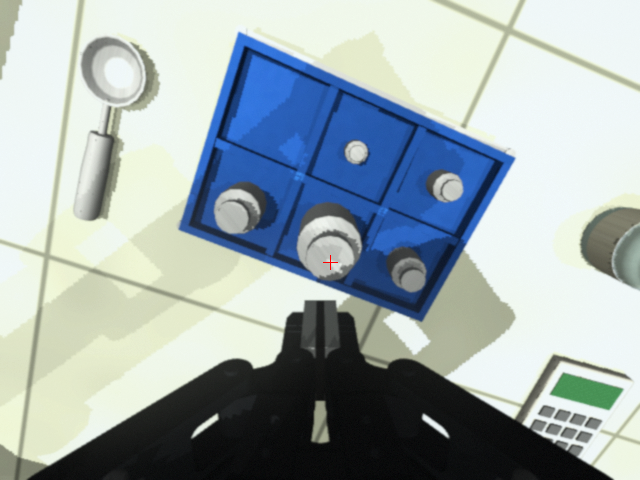

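The wrist view shows the largest knob at about (332,255), with the computed mark on it. I'll go down to 4.5 cm above it and hold.

```bash
python3 -m crank '[[[0.05,0.15,0.5,0,0],[0,0,0.5,0,0],[0,0,0.4,0,0],[0,0,0,0,0],[0,0,0,0,0]]]'
python3 -m crank '[[[0,0,0,0,0],[0,0,0,0,0],[0,0,0,0,0],[0,0,0,0,0],[0,0,0,0,0],[0,0,0,0,0],[0,0,0,0,0],[0,0,0,0,0],[0,0,0,0,0],[0,0,0,0,0]]]'
python3 -m crank '[[[0,0,0,0,0],[0,0,0,0,0],[0,0,0,0,0],[0,0,0,0,0]]]'
python3 -c "
from h import *
print(rel([.64,.194,.18]))"
```

```text
time: 9.98
eef_pos: [0.5254, -0.1897, 0.1563]
orientation: [0.985, 0.174, 0.0, 0.0]
wrist_force: [0.4, -0.1, -0.7]
opening: 0.0
grip_force: 0.0
time: 11.22
eef_pos: [0.5252, -0.1896, 0.1561]
orientation: [0.985, 0.174, 0.0, 0.0]
wrist_force: [0.3, 0.2, -0.2]
opening: 0.0001
grip_force: 0.0
time: 11.72
eef_pos: [0.5252, -0.1896, 0.1561]
orientation: [0.985, 0.174, -0.0, -0.0]
wrist_force: [0.4, -0.2, -0.2]
opening: -0.0002
grip_force: 0.0
[  7.97782743 -10.70113052  -0.79728383]
```

```bash
python3 -m crank '[[[0,0,-0.8,0,0],[0.7,-1,0,0,0],[0.8,-1,0,0,0],[0.8,-1,0,0,0],[0.8,-1,0,0,0],[0.8,-1,0,0,0],[0.8,-1,0,0,0],[0.8,-1,0,0,0],[0.8,-1,0,0,0],[0.7,-1,0,0,0]]]'
python3 -m crank '[[[0.7,-1,0,0,0],[0.1,-0.7,0,0,0],[0,0,0,0,0],[0,0,0,0,0]]]'
python3 - <<'E'
from h import *
from cell import telemetry
from scipy.spatial.transform import Rotation as Ro
s=telemetry.read_state();p,d=imaging.grab_frame("wrist");c=imaging.calibration("wrist")
R=Ro.from_quat(s["orientation"]).as_matrix();H=c["hand_eye"]
v,uu=np.mgrid[:480,:640]
P=np.stack([uu,v,np.ones_like(uu)],-1)*d[...,None]@np.linalg.inv(c["intrinsics"]).T
W=(P@H[:3,:3].T+H[:3,3])@R.T+s["eef_pos"]
k=W[(np.hypot(W[...,0]-.64,W[...,1]-.194)<.07)&(abs(W[...,2]-.084)<.006)];print("pan",len(k),k.mean(0),k.min(0),k.max(0))
print(rel([.64,.194,.13]))
cv2.imwrite("pics/w5.png",cv2.convertScaleAbs(p,alpha=0.9))
E
```

```text
time: 12.98
eef_pos: [0.6303, 0.1373, 0.1801]
orientation: [0.985, 0.174, 0.0, 0.0]
wrist_force: [0.7, -1.6, -0.1]
opening: -0.0001
grip_force: 0.0
time: 13.48
eef_pos: [0.6347, 0.1912, 0.18]
orientation: [0.985, 0.174, -0.0, 0.0]
wrist_force: [0.6, 0.9, -1.0]
opening: -0.0
grip_force: 0.0
pan 19273 [0.64465889 0.19656194 0.0828557 ] [0.58896743 0.14362012 0.07836295] [0.69186454 0.24656525 0.08552991]
[ 0.19412079 -0.0367178   1.67000908]
```

View pics/w5.png

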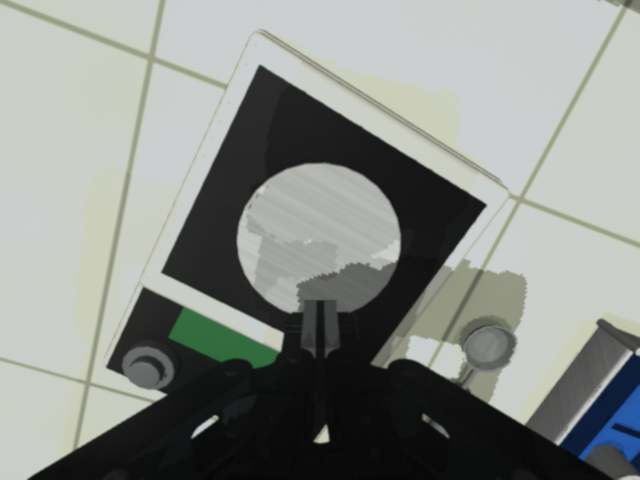

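The wrist view shows the pan centred near (319,240), which is about (0.640, 0.195) in the world frame, and it is clear. I'll go down to 4.5 cm above it and hold.

```bash
python3 -m crank '[[[0.2,-0.05,0.5,0,0],[0,0,0.5,0,0],[0,0,0.5,0,0],[0,0,0.1,0,0],[0,0,0,0,0],[0,0,0,0,0],[0,0,0,0,0],[0,0,0,0,0],[0,0,0,0,0],[0,0,0,0,0]]]'
python3 -m crank '[[[0,0,0,0,0],[0,0,0,0,0],[0,0,0,0,0],[0,0,0,0,0],[0,0,0,0,0],[0,0,0,0,0],[0,0,0,0,0],[0,0,0,0,0],[0,0,0,0,0],[0,0,0,0,0]]]'
python3 -c "
from cell import workorder
print(workorder.close_job())"
```

```text
time: 14.78
eef_pos: [0.6401, 0.1956, 0.1321]
orientation: [0.985, 0.174, 0.0, -0.0]
wrist_force: [0.6, -1.0, 0.3]
opening: -0.0001
grip_force: 0.0
time: 16.02
eef_pos: [0.6401, 0.1956, 0.1321]
orientation: [0.985, 0.174, 0.0, -0.0]
wrist_force: [-0.4, 0.3, -0.4]
opening: -0.0
grip_force: 0.0
the job is handed in; nothing more can be done
None
```

The job is handed in (verdict not shown): I pressed the large key about 4 mm down and let it come back up, pointed at the largest weight from 46 mm above for over a second, and finished pointing at the pan centre from 48 mm above, at about 16 s of the 45 s allowed.

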